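Snap the rooster whistle onto the swing arm's loop

ROBOT

A 6-joint arm with a two-finger parallel gripper is mounted at the origin on the work surface. World frame = base frame: x ahead of the robot, y to its left, z up, the work surface at z = 0. Lengths are in m, angles in rad, forces in N, time in s.
With the tool pointing down it reaches from about 0.275 to 1 m from the base axis. Payload 8.4 kg.
Tool frame: the origin (TCP) lies on the centre line of the jaws, within the pads' length; the fingertips stand 17 mm ahead of it and the grasp point (between the pads) lies 2 mm behind it (bot.tcp_to_tips is the z of the fingertips in the tool frame, in m); z points along the fingers, y is the line along which they close (so a half turn about z gives the same grasp; the last joint's range is limited). The gripper opens to 85 mm and grips with 20 to 120 N. Pads are 22 mm wide; open, the fingers measure 114 mm over their backs; the gripper's body (76 mm by 85 mm) begins 54 mm behind the grasp point. The pads swing forward as they close: fully open they stand 13 mm farther back than shut.
Start: joints at [-1.214, 0.353, 1.633, -0, 1.155, -0.002], TCP at [0.219, -0.585, 0.248] pointing down, gripper open.
Joint ranges: [-2.63, 2.63], [-0.92, 2.1], [0.06, 2.66], [-1.3, 4.44], [0, 2.69], [-3.02, 3.02]. Speed limits (rad/s): [2.22, 2.22, 2.79, 3.14, 3.14, 3.14].

INTERFACE

Orientations are given as a unit quaternion [x, y, z, w].
In Python, from workcell import bot, hand, kinematics, get_obs, vision, hand_in gives the robot as it stands. The module is installed in compiled form; this text tells all that it offers. Calls block until the motion is done:
- bot.reach(position, orientation): joint-space move of the TCP to a pose.
- bot.servo_line(position, ori=None, velocity=0.15): straight line of the TCP; ori=None keeps the orientation; velocity is the mean speed in m/s.
- bot.goto_joints(angles): joint-space move.
- hand.move_gripper(opening, strength=None): finger opening in m; strength is the grip in N (None keeps the last); returns when the fingers have stopped.
- bot.dwell(seconds).
- kinematics.solve_ik(position, orientation): joint angles nearest the present ones, or None.
- get_obs(): the state.
- vision.read_camera(name): name is "scene" or "side" or "wrist"; returns a dict with "frame" (420x560x3 uint8, red, green, blue), "intrinsics" (3x3 intrinsics, pixels), "view" (4x4, takes a point from world to camera coordinates). Camera axes: x right, y down, z forward; pixel columns grow to the right and rows downward; lengths in m; the calibration is good to about 2 mm. The wrist camera is an equidistant fisheye: a pixel r from the principal point sees the ray r / f radians off the axis. A picture is of the moment at which its call begins. There is no depth.
A pose or a line that the arm cannot do raises bot.IKError and nothing moves.
- hand_in(): hands the job in; it is judged then, once.
The state is a dict: "time_s": time; "joint_pos": joint angles; "joint_vel": joint speeds; "joint_efforts": joint torques, N m; "position": TCP position; "orientation": TCP orientation; "wrist_force": force on the tool from outside, world axes, zero at the start; "ft_torque": the same for the moment, N m; "gripper_width": finger opening in m; "grip_force": force on a finger pad.
Only numpy, scipy, OpenCV 4.12 (cv2) and the standard library are available. Lean on these libraries where they do the work, as an engineer would, in place of code of your own. Each camera call takes 0.05 s, during which the arm holds its last target. There are 200 camera calls.

TASK

Take the clay rooster whistle that carries a steel snap hook by its boxwood grip, press the hook's sprung gate against the iron loop at the end of the swing arm until the loop's bar passes inside and the gate springs shut, then lower the whistle to hang from the loop by the hook and let go of it so that it hangs still. Be gentle: hook and loop must never bear on each other with more than 20 N. Leave the other whistles and tools where they are.

Things in the scene. Friction and masses are not known exactly. Their poses are not given: they have to be found in the camera images.
- whistle_grip (a point): Centre of the boxwood grip (16 x 16 mm square, 50 mm tall, upright) topping the snap-hook whistle. Axes: x to the gate side (also the beak side), z up. The whistle is rigid, 0.11 to 0.22 kg, and stands on its 50 mm round foot 168 mm below this point: red clay rooster 73 mm tall, beak and tail reaching 45 and 49 mm from the axis to +x and -x, 10 mm steel shank, hook, grip.
- hook_seat (a point): Where the centre of the loop's bar lies once it hangs in the hook: under the crown, 38 mm below the grip centre; same axes. The hook is an oblong of 6 mm steel wire in the x-z plane; wire centres: back at x = -10 mm, gate and nose at x = +10 mm, crown 6 mm above this point, bottom 48 mm below it.
- hook_gap (a point): Middle of the gap in the hook's gate side (10 mm to +x and 67 mm below the grip centre); same axes. The nose's lower edge is 10 mm above this point, the top of the lower wire 10 mm below; the shut gate fills the gap. The bar goes in here, moving towards -x; inside, it clears nose and back when it lies 6 to 14 mm to -x of this point.
- gate (a joint): Brass gate of the hook, 5 mm thick, 24 mm long, hinged 13 mm below hook_gap, swinging inwards (to -x): 0 shut, 1.3 rad at most. Sprung shut: a push at mid-gap starts it at about 2.5 N, and 4 to 6 N hold it well open. With the bar wholly past the nose, lowering the whistle lets the bar rise past the gate's tip into the crown and the gate snaps shut under it.
- swing_head (a point): Middle of the end face of the swing arm's wooden head (66 mm wide, 22 mm tall), level with the loop. Axes: x level out of the arm, y along the loop's bar, z up. The loop is a flat level U of 6 mm iron wire: legs 44 mm apart come out along x, joined by a straight bar. It was driven in by hand: the bar's centre is 30 to 74 mm out from this face, to be found by feel or sight.
- swing: The swing arm with post, head and loop, all locked and unyielding; origin on the table plumb below swing_head (185 mm), same axes. The post (34 mm thick, 231 mm tall) stands 292 mm behind, to -x; arm 26 mm wide, top 197 mm above the table. A plain rooster hangs fixed under the arm 150 mm from the post.
- whistle: The whistle with the snap hook; origin at the centre of the underside of its foot, 168 mm below the grip's centre, same axes as the grip.
- jug: Bystander: olive-green jug whistle, 74 mm tall, 62 mm wide; origin under its foot.
- sheep: Bystander: pewter sheep whistle, 60 mm tall, 70 mm long along x; origin on the table under it.
- rooster: Bystander: plain brick-red rooster whistle without hook, 72 mm tall; origin under its foot.
- burnisher: Bystander: boxwood burnisher lying along its x, 155 mm long, 18 mm thick; origin under its middle.
- bowl: Bystander: blue bowl, 100 mm wide, 45 mm tall; origin under its foot.
- brush: Bystander: flat brush with a wooden handle lying on the table, about 160 mm long; origin near its middle.

How it is judged:
On the way, in this order (a step that is already met when the one before it is completed fails the run):
1. The whistle is lifted well off the table (height (world z) of whistle above 0.04 m), for 0.1 s.
2. The loop's bar pushes the hook's gate well open (value of joint gate above 0.4 rad and contact force between whistle and swing above 1 N), for 0.05 s.
3. The gate has sprung shut with the bar in the hook, above the gate (value of joint gate below 0.1 rad and z of swing_head in the frame of whistle between 0.112 and 0.138 m), for 0.1 s.
At the end, for the whole second after the job is handed in: The whistle hangs from the loop's bar by the crown of its hook (the bar's height within about 12 mm of the crown seat), foot more than 40 mm above the table, gate shut (below 0.1 rad), upright within 0.3 rad, slower than 0.05 m/s, let go (value of joint gate below 0.1 rad and z of swing_head in the frame of whistle between 0.118 and 0.142 m and contact force between whistle and swing above 0.4 N and height (world z) of whistle above 0.04 m and angle between whistle's own z axis and vertical below 0.3 rad and linear speed of whistle below 0.05 m/s); the robot touches nothing.
It fails at once if Hook or whistle bears on the loop or swing arm with more than 20 N (contact force between whistle and swing above 20 N).
It fails at once if A bystander is shoved more than 30 mm (distance of any of jug, sheep, rooster, burnisher, bowl, brush from where it was at the start of the episode above 0.03 m).
It also fails if it takes over 50 s, if anything falls off the work surface, if the arm or the gripper's body presses on something with over 40 N, if the wrist force passes 120 N, or if a joint passes its speed limit or range.

## Working session

There is one attempt and no reset: what is moved stays moved. The work goes in short steps, each a Python script; the robot and the scene stay as the last script left them, time stands still between calls to the robot, and variables do not carry over. Pictures are saved under pics/ and viewed, at most 10 in all, crops included, and the job is handed in when it is done.

```bash
mkdir -p pics; python3 - <<'E'
from workcell import *
import cv2,numpy as np
for n in("scene","side"):
    c=vision.read_camera(n); cv2.imwrite(f"pics/{n}0.png",c["frame"][:,:,::-1])
    print(n,c["intrinsics"].round(1).tolist(),c["view"].round(3).tolist())
print(get_obs())
E
```

```text
scene [[497.5, 0.0, 283.7], [0.0, 497.5, 205.9], [0.0, 0.0, 1.0]] [[0.803, 0.595, 0.016, -0.544], [0.467, -0.613, -0.637, -0.126], [-0.37, 0.519, -0.771, 1.577], [0.0, 0.0, 0.0, 1.0]]
side [[430.4, 0.0, 277.6], [0.0, 430.4, 211.7], [0.0, 0.0, 1.0]] [[0.971, -0.239, 0.009, -0.561], [-0.152, -0.644, -0.75, 0.25], [0.186, 0.727, -0.661, 0.847], [0.0, 0.0, 0.0, 1.0]]
{'time_s': 0.1, 'joint_pos': array([-1.21440463e+00,  3.53548054e-01,  1.63404675e+00, -7.73380521e-06,
        1.15520078e+00, -2.40130113e-03]), 'joint_vel': array([-0.00086676, -0.00400623, -0.00423122, -0.0019443 , -0.00068538,
        0.00111481]), 'joint_efforts': array([ 1.33670543e-03, -6.06352258e+01, -3.42817819e+01,  1.24968801e-05,
        3.94956849e-03,  4.47058812e-05]), 'position': array([ 0.2193236 , -0.58482936,  0.24766157]), 'orientation': array([ 9.83951101e-01,  1.78437297e-01, -1.09382507e-04, -5.91442959e-04]), 'wrist_force': array([-0.81085557,  0.03527913, -0.05353547]), 'ft_torque': array([ 0.02991968, -0.01279102,  0.00908961]), 'grip_force': 0.0, 'gripper_width': 0.08517038231000978}
```

View pics/scene0.png

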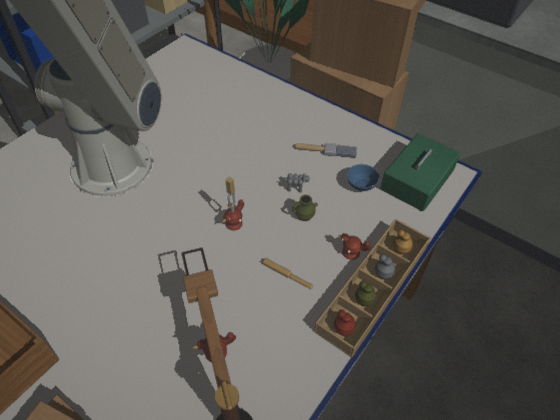

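View pics/side0.png

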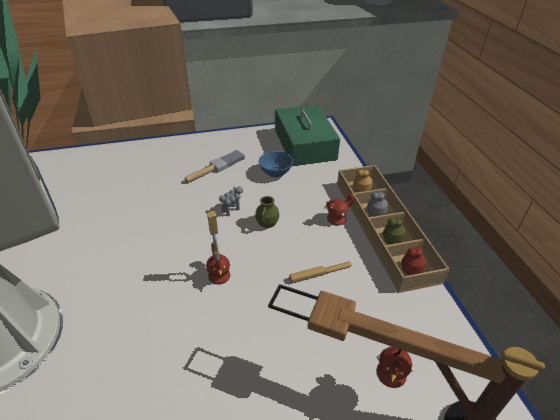

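The scene shows the hook whistle (grip ~(230,185), foot ~(233,225)) and the loop (184-208, 250-275), with the arm going to the post at (228,395). In the side view, the grip is at (213,222) and the loop at (271-320, 288-318). I'll enlarge both.

```bash
python3 - <<'E'
import cv2,numpy as np
a=cv2.imread("pics/scene0.png");b=cv2.imread("pics/side0.png")
r=lambda im,x,y,w,h,s:cv2.resize(im[y:y+h,x:x+w],None,fx=s,fy=s,interpolation=cv2.INTER_CUBIC)
# scene crop origin (170,170) 66x150 x4 ; side (180,200) 180x..
A=r(a,170,170,90,145,4); B=r(b,190,200,110,145,4)
cv2.imwrite("pics/crop.png",np.hstack([A,B]))
E
```

```text
(no output)
```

View pics/crop.png

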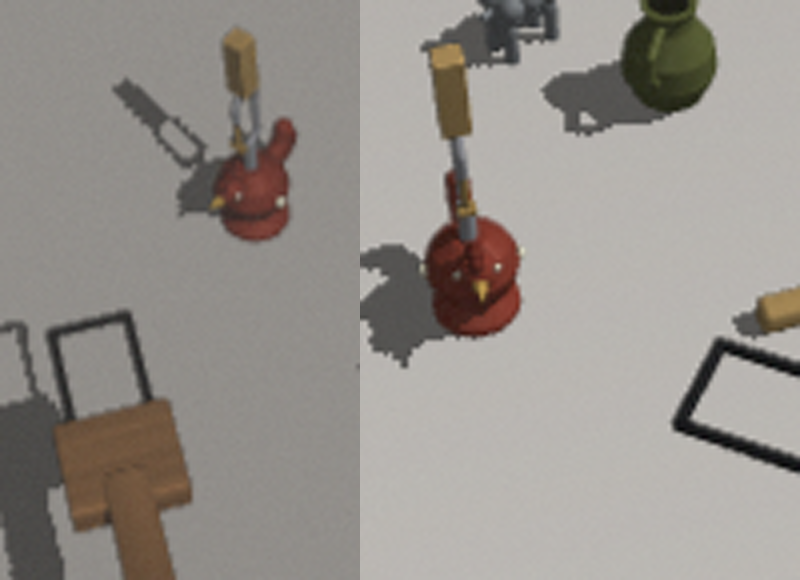

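```bash
python3 - <<'E'
import cv2
b=cv2.imread("pics/side0.png")
cv2.imwrite("pics/crop2.png",cv2.resize(b[270:350,260:370],None,fx=7,fy=7,interpolation=cv2.INTER_CUBIC))
E
```

```text
(no output)
```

View pics/crop2.png

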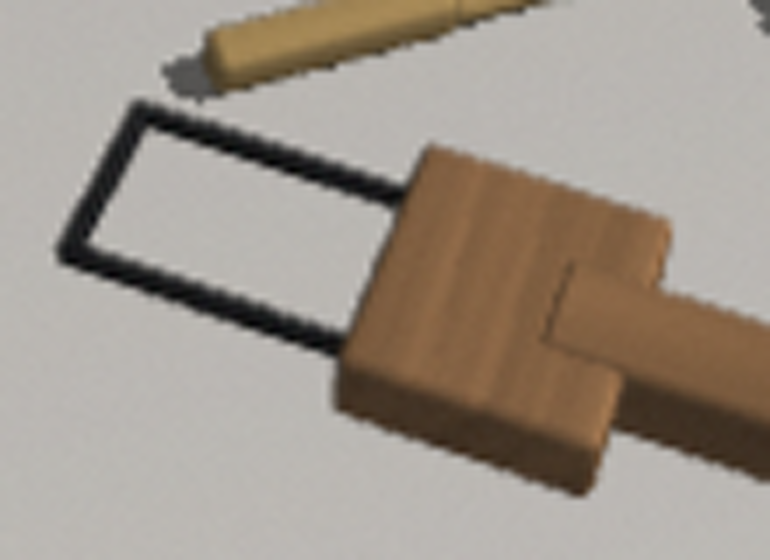

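The crops give the pixel positions: loop corners, leg roots, grip and beak in both views. Now I'll triangulate.

```bash
cat > geo.py <<'E'
from workcell import *
import numpy as np
C={n:vision.read_camera(n) for n in("scene","side")}
def ray(n,p):
    c=C[n];V=c["view"];R=V[:3,:3];d=R.T@np.linalg.inv(c["intrinsics"])@[*p,1];return -R.T@V[:3,3],d
def plane(n,p,z):
    o,d=ray(n,p);return o+d*(z-o[2])/d[2]
def tri(a,b):
    o1,d1=ray("scene",a);o2,d2=ray("side",b)
    s=np.linalg.lstsq(np.c_[d1,-d2],o2-o1,rcond=None)[0];p,q=o1+s[0]*d1,o2+s[1]*d2
    return (p+q)/2,np.linalg.norm(p-q)
E
python3 - <<'E'
from geo import *
np.set_printoptions(precision=4,suppress=True)
# scene pts, side pts, in same world order
L={"far":((202,249),(280.2,286.3)),"near":((183,252.5),(270.2,305.8)),"rfar":((207.5,270.5),(317.4,297.9)),"rnear":((186.75,274.5),(308.6,319.3))}
for k,(a,b) in L.items(): print(k,plane("scene",a,.185),plane("side",b,.185),*tri(a,b))
for k,a,b in(("griptop",(230,178.5),(211.75,213.2)),("gripc",(230.2,186),(212.8,223.2)),("beak",(224.25,220.75),(220.5,273)),("tail",(241,202),(213.75,245))): print(k,*tri(a,b))
print("foot", plane("scene",(234.2,226),.0), plane("side",(219.5,279),0))
E
```

```text
far [ 0.5453 -0.1465  0.185 ] [ 0.5441 -0.1481  0.185 ] [ 0.5444 -0.1459  0.1829] 0.0008667292415739008
near [ 0.5171 -0.1802  0.185 ] [ 0.5189 -0.1826  0.185 ] [ 0.5184 -0.1818  0.1859] 0.0025545029794612514
rfar [ 0.5949 -0.1824  0.185 ] [ 0.5972 -0.1854  0.185 ] [ 0.5965 -0.1846  0.1864] 0.003117243712957415
rnear [ 0.5651 -0.2181  0.185 ] [ 0.5713 -0.2214  0.185 ] [ 0.5694 -0.2225  0.1908] 0.004519537932245983
griptop [0.4559 0.0587 0.1888] 0.0027760943908410733
gripc [0.4558 0.0569 0.1625] 0.0010273252322815156
beak [0.4572 0.0187 0.0532] 0.0013526149933687092
tail [0.4542 0.0955 0.0605] 0.0006579583054351234
foot [0.4617 0.0511 0.    ] [0.4552 0.047  0.    ]
```

```bash
cat > h.py <<'E'
from workcell import *
import numpy as np
np.set_printoptions(precision=4,suppress=True)
def down(a):  # tool down, tool y at world angle a
    h=(a+np.pi/2)/2; return np.array([np.cos(h),np.sin(h),0,0])
def st(): 
    o=get_obs(); print(round(o["time_s"],2),o["position"],"F",o["wrist_force"],"w",round(o["gripper_width"],4),"g",round(o["grip_force"],1)); return o
E
python3 - <<'E'
from h import *
import cv2
q=down(-1.53)
bot.reach([.456,.057,.26],q); st()
hand.move_gripper(.06,80)
bot.servo_line([.456,.057,.166],velocity=.1); st()
c=vision.read_camera("scene");cv2.imwrite("pics/s1.png",cv2.resize(c["frame"][120:260,160:340,::-1],None,fx=4,fy=4))
hand.move_gripper(.0,80); st()
E
```

```text
2.63 [0.4562 0.0565 0.26  ] F [-0.0916 -0.7466 -0.796 ] w 0.0855 g 0.0
4.1 [0.4564 0.0571 0.1665] F [1.3807 0.2799 0.1438] w 0.0597 g 0.0
4.62 [0.4563 0.0571 0.1663] F [-0.1055  1.1888  3.4258] w 0.015 g 78.4
```

View pics/s1.png

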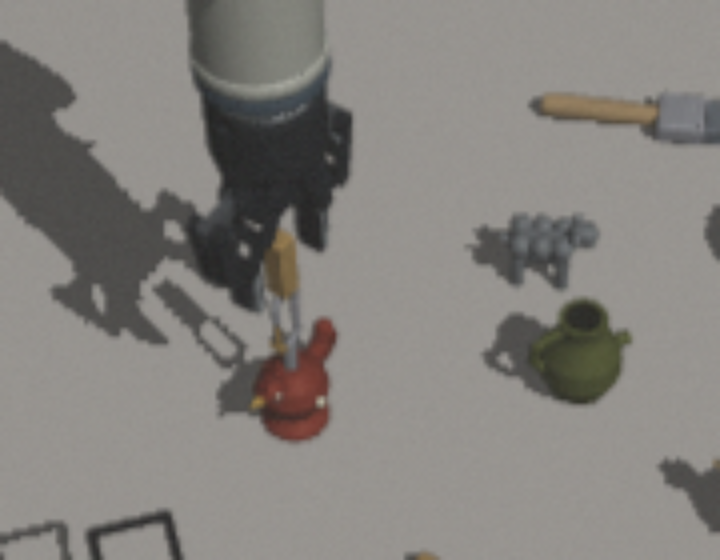

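The open fingers straddle the grip, then close on it at 15 mm width and 78 N. Next I'll lift and go to a stage 40 mm outside the bar.

```bash
python3 - <<'E'
from h import *
import cv2
hand.move_gripper(0,110)
bot.servo_line([.456,.057,.250],velocity=.08); st()
u=np.array([np.cos(-.643),np.sin(-.643),0]);B=np.array([.5315,-.1642,.250])
bot.servo_line(B-.09*u,down(-.643),velocity=.1); st()
bot.servo_line(B-.04*u,velocity=.06); bot.dwell(.4); st()
ims=[]
for n,(x,y) in(("scene",(140,160)),("side",(190,190))):
    c=vision.read_camera(n); ims.append(cv2.resize(c["frame"][y:y+150,x:x+133,::-1],None,fx=3,fy=4*.75))
cv2.imwrite("pics/s2.png",np.hstack(ims))
E
```

```text
6.04 [0.4557 0.0569 0.2495] F [ 0.1343 -0.3109 -1.9712] w 0.0145 g 107.1
7.87 [ 0.4594 -0.11    0.2499] F [-0.1452 -0.5411 -3.1537] w 0.0149 g 107.1
9.25 [ 0.4994 -0.1401  0.2501] F [ 0.3884  0.6948 -1.3101] w 0.0147 g 107.1
```

View pics/s2.png

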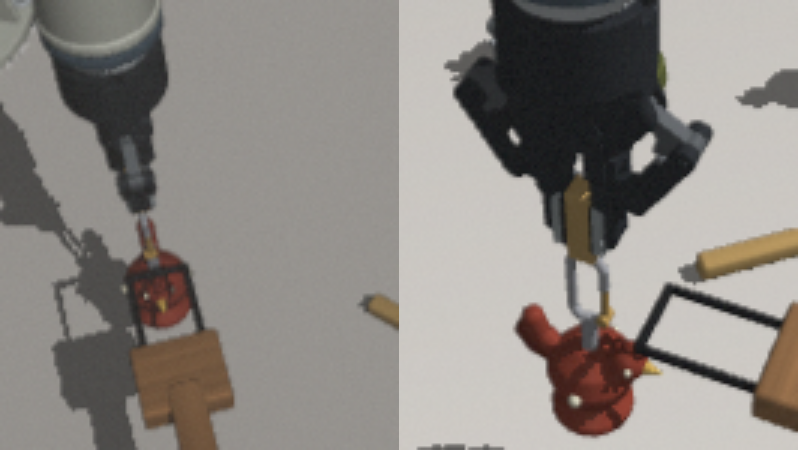

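The whistle is upright with its gate facing the bar and centred between the legs. Now I'll creep in with force feedback.

```bash
cat >> h.py <<'E'
u=np.array([np.cos(-.643),np.sin(-.643),0]);B=np.array([.5315,-.1642,.250])
def force(n=6):
    f=[]
    for _ in range(n): bot.dwell(.02); f.append(get_obs()["wrist_force"])
    return np.mean(f,0)
E
python3 - <<'E'
from h import *
f0=force(12); print("f0",f0)
c=None
for d in [*np.arange(-.030,-.008,.002),*np.arange(-.008,.0061,.001)]:
    bot.servo_line(B+d*u,velocity=.04); f=force()-f0
    push=-f@u; print(round(d*1e3),round(push,2),round(f[2],2))
    if c is None and push>1.8: c=d; print("contact")
    if push>9 or (c is not None and d-c>=.0145): break
st()
E
```

```text
f0 [ 0.0676  0.3049 -1.9265]
-30 0.04 -0.02
-28 0.37 -0.33
-26 -0.02 0.11
-24 -0.4 -0.04
-22 -0.21 -0.12
-20 -0.2 0.08
-18 -0.36 0.1
-16 0.57 0.33
-14 2.4 -0.56
contact
-12 3.25 -1.24
-10 3.89 -0.76
-8 3.51 -2.43
-7 3.81 -2.01
-6 3.73 -2.31
-5 3.83 -2.27
-4 3.5 -2.85
-3 3.91 -3.14
-2 3.51 -2.96
-1 3.66 -3.27
0 3.58 -2.86
1 2.88 -3.38
17.05 [ 0.5325 -0.1649  0.25  ] F [-2.5251  1.7376 -5.43  ] w 0.0144 g 107.2
```

Contact came at −15 mm as predicted, so the bar is now about centred inside with the gate open. Next I'll lower with monitoring.

```bash
python3 - <<'E'
from h import *
f0=np.array([.0676,.3049,-1.9265])
for dz in [*np.arange(.003,.024,.003),*np.arange(.024,.0321,.001)]:
    bot.servo_line(B+.0003*u-[0,0,dz],velocity=.04); f=force()-f0
    print(round(dz*1e3),"push",round(-f@u,2),"z",round(f[2],2))
    if np.linalg.norm(f)>8 or (dz>.023 and f[2]>1.2): break
st()
import cv2
ims=[]
for n,(x,y) in(("scene",(140,160)),("side",(190,190))):
    c=vision.read_camera(n); ims.append(cv2.resize(c["frame"][y:y+150,x:x+133,::-1],None,fx=3,fy=4*.75))
cv2.imwrite("pics/s3.png",np.hstack(ims))
E
```

```text
3 push 0.34 z -4.75
6 push 1.26 z -3.94
9 push 0.35 z -4.05
12 push -0.6 z -6.5
15 push -0.08 z -0.04
18 push 0.01 z -0.24
21 push 0.06 z 0.08
24 push 0.17 z -0.03
25 push -0.34 z 0.2
26 push -0.25 z -0.18
27 push -0.13 z -0.31
28 push -0.28 z -0.37
29 push -0.44 z 1.35
21.6 [ 0.5318 -0.1644  0.2211] F [ 0.545   0.1025 -0.6777] w 0.0145 g 108.1
```

View pics/s3.png

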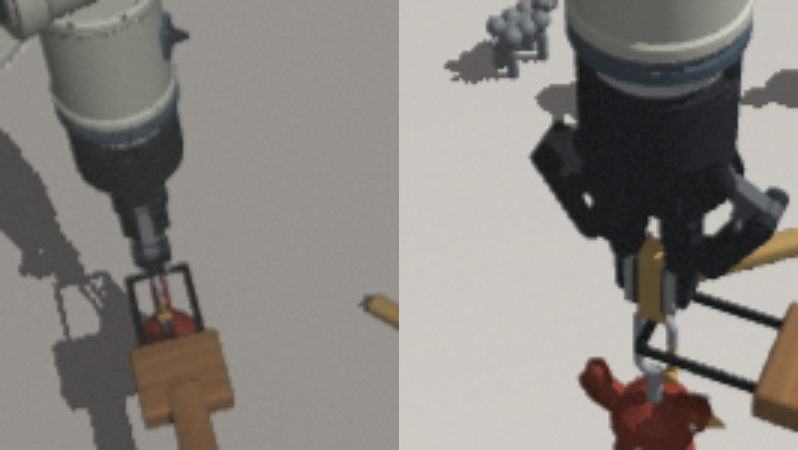

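The bar sits under the crown with the gate shut, and the weight has transferred to the loop. Releasing now.

```bash
python3 - <<'E'
from h import *
import cv2
for w in(.018,.022,.03,.05): hand.move_gripper(w,20)
bot.dwell(.5); o=st()
bot.servo_line(o["position"]+[0,0,.11],velocity=.06); st()
bot.dwell(2); st()
ims=[]
for n,(x,y) in(("scene",(140,160)),("side",(190,190))):
    fr=[]
    for _ in range(2): fr.append(vision.read_camera(n)["frame"]); bot.dwell(.3)
    print(n,np.abs(fr[0].astype(int)-fr[1]).max())
    ims.append(cv2.resize(fr[1][y:y+150,x:x+133,::-1],None,fx=3,fy=3))
cv2.imwrite("pics/s4.png",np.hstack(ims))
E
```

```text
23.22 [ 0.5317 -0.1644  0.221 ] F [-0.3474 -0.4302  0.0548] w 0.0501 g 0.0
25.2 [ 0.5316 -0.1644  0.3307] F [-0.0115  0.426   0.3249] w 0.0499 g 0.0
27.2 [ 0.5317 -0.1644  0.331 ] F [-0.3621 -0.1963  0.347 ] w 0.0498 g 0.0
scene 17
side 16
```

View pics/s4.png

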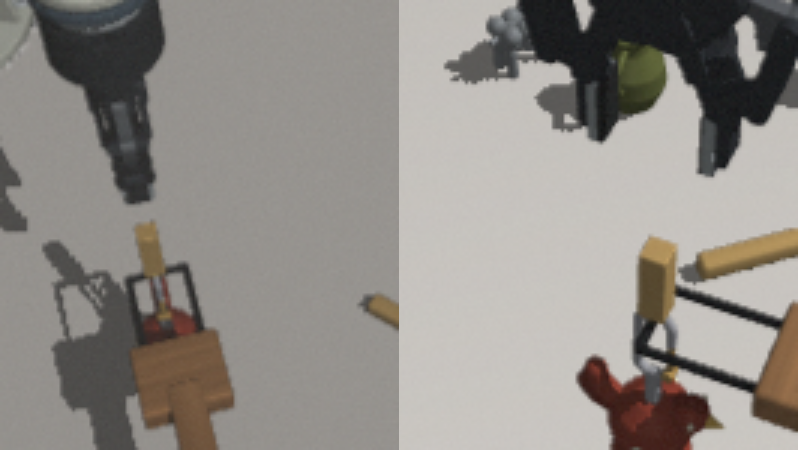

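The whistle hangs upright and still from the bar, the gate is shut and the gripper is clear.

```bash
python3 -c "
from workcell import *
print(hand_in())"
```

```text
the job is handed in; nothing more can be done
None
```

The whistle hangs upright and still from the loop by its shut snap hook, with the gripper clear; I handed the job in at about 28 s, with wrist readings never above about 8 N during the hooking, but `hand_in()` returned no verdict.

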